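Shim the rocking microscope

TASK

The inspection microscope rocks because the foot under the corner of its base farthest from the column is short. Without gripping or lifting anything, push the black wedge shim, thin end first, along the bench squarely under that short foot until it is snug and the rocking stops. Then press a fingertip straight down on the steel screw head above that foot, firmly (about 10 N), to prove the microscope stays level, and finish while still pressing there; leave the other things on the bench alone.

Things in the scene. Friction and masses are not known exactly. Their poses are not given: they have to be found in the camera images.
- scope: loose inspection microscope, about 4.5 kg (varies): white base plate 200 (x) x 240 (y) mm, underside 34 and top 56 mm above the bench, on four round black feet, 28 mm across, centred at x = +-80, y = +-100 mm; the one at (+80, -100) is 9 mm short. It stands level, but 5 to 8 N pressed over the short foot tip it 4 degrees. Origin: at bench level under the base's centre; z up
- short_foot (a point): centre of the underside of the short foot, 9 mm above the bench while the microscope is level; axes as scope. The base plate's edge on the shim's side (-y of the microscope) is 20 mm from this centre; the shim starts on that side
- press_screw (a point): centre of the top of the steel screw head (26 mm across, 4 mm high) on the base plate straight above the short foot, 60 mm above the bench; axes as scope
- scope_head (a point): middle of the microscope head, an upright cylinder 54 mm across from 115 to 261 mm above the bench, 27 mm radius; a grey arm joins it to a column near the base's (-70, +90) mm corner, 246 mm high: an obstacle to keep clear of
- shim: loose black plastic wedge, 60 g, 90 mm long (x), 50 mm wide (y), flat side on the bench; 2 mm high at the thin end (+x), rising evenly to 17 mm at the thick end (-x), the face to push. Origin: centre of the underside; +x points to the thin end, z up. It starts beside the microscope, thin end roughly towards the short foot, up to 20 mm to one side and 0.25 rad askew
- shim_heel (a point): middle of the thick end face, 8.5 mm above the bench; axes as shim. Pushed in straight, the shim meets the rim of the foot when this point is about 62 mm short of the foot's centre; from there the push force rises steeply within a few mm, past 8 N when snug
- tub: white lidded plastic tub, 158 x 118 x 54 mm, origin under its centre; leave alone
- driver: screwdriver lying on the bench, leave alone; origin under its middle
- bottle: white bottle, 56 mm diameter, 130 mm high, origin under its centre; leave alone
- ringgauge: steel ring, 64 mm across, 16 mm high, origin under its centre; leave alone
There are look-alikes about, which are no part of the job. What is shaped like the shim but blue or red is not meant.

How it is judged:
On the way:
1. the shim is under the short foot and carries it, with nothing touching the microscope but the shim and the bench (x of short_foot in the frame of shim between -0.02 and 0.035 m and y of short_foot in the frame of shim between -0.025 and 0.025 m and contact force between shim and scope above 0.3 N and contact force between each of the arm, the fingers and scope below 0.3 N), for 0.2 s.
At the end, for the whole second after the job is handed in: The shim lies flat on the bench under the short foot (foot centre over the shim, within 25 mm of its centre line, 10 mm or more from its thin end) and carries over 2 N; the fingers press with 5 to 40 N within 35 mm of the screw head above that foot, the microscope level within 0.01 rad, all at rest (x of short_foot in the frame of shim between -0.02 and 0.035 m and y of short_foot in the frame of shim between -0.025 and 0.025 m and contact force between shim and scope above 2 N and contact force between the fingers and scope between 5 and 40 N and horizontal distance between the grasp point and press_screw below 0.035 m and angle between scope's own z axis and vertical below 0.01 rad and angle between shim's own z axis and vertical below 0.05 rad and height (world z) of shim below 0.004 m and linear speed of each of scope, shim below 0.01 m/s); the arm keeps its last pose, push and grip.
It fails at once if the shim is lifted or tipped (height (world z) of shim above 0.01 m or angle between shim's own z axis and vertical above 0.25 rad).
It fails at once if the microscope is lifted or shoved more than 20 mm (distance of scope from where it was at the start of the episode above 0.02 m).
It fails at once if another thing on the bench is disturbed (distance of any of tub, driver, bottle, ringgauge from where it was at the start of the episode above 0.02 m).
It also fails if it takes over 64 s, if anything falls off the work surface, if the arm or the gripper's body presses on something with over 40 N, if the wrist force passes 120 N, or if a joint passes its speed limit or range.

ROBOT

A 6-joint arm with a two-finger parallel gripper is mounted at the origin on the work surface. World frame = base frame: x ahead of the robot, y to its left, z up, the work surface at z = 0. Lengths are in m, angles in rad, forces in N, time in s.
With the tool pointing down it reaches from about 0.275 to 0.875 m from the base axis. Payload 12.5 kg.
Tool frame: the origin (TCP) lies at the very end of the fingers, on their centre line; the grasp point (between the pads) lies 19 mm behind it; x points along the fingers, y is the direction in which the jaws open and shut, and the axes are right-handed (so a half turn about x gives the same grasp; the last joint's range is limited). The gripper opens to 85 mm and grips with 20 to 120 N. Pads are 22 mm wide; open, the fingers measure 114 mm over their backs; the gripper's body (76 mm by 85 mm) begins 54 mm behind the grasp point. The pads swing forward as they close: fully open they stand 13 mm farther back than shut.
Start: joints at [-0.085, 0.351, 1.652, -0, 1.139, -0.085], TCP at [0.55, 0, 0.231] pointing down, gripper open.
Joint ranges: [-2.75, 2.75], [-0.79, 2.1], [0.01, 2.65], [-1.57, 4.71], [0.07, 3.14], [-2.87, 2.87]. Speed limits (rad/s): [2.22, 2.22, 2.79, 3.14, 3.14, 3.14].

INTERFACE

Orientations are given as a 3x3 rotation matrix whose columns are the frame's x, y, z axes.
In Python, from bench import manip gives the robot as it stands. Calls block until the motion is done:
- manip.move_ptp(position, orientation): joint-space move of the TCP to a pose.
- manip.move_l(position, attitude=None, max_speed=0.15): straight line of the TCP; attitude=None keeps the orientation; max_speed is the mean speed in m/s.
- manip.move_j(angles): joint-space move.
- manip.set_gripper(opening, effort=None): opening from 0.0 (shut) to 1.0 (fully open); effort is the grip in N (None keeps the last); returns when the fingers have stopped.
- manip.dwell(seconds).
- manip.inverse_kinematics(position, orientation): joint angles nearest the present ones, or None.
- manip.grab_frame(name): name is "scene" or "side" or "wrist"; returns (picture, depth): 384x512x3 uint8, red, green, blue; 384x512 float32, m along the optical axis (not along the pixel's ray), 0 where there is no reading.
- manip.get_calibration(name): a dict with "camera_matrix" (3x3 intrinsics, pixels), "R" (3x3) and "t" (3): a world point X has camera coordinates R X + t. Camera axes: x right, y down, z forward; pixel columns grow to the right and rows downward; lengths in m; the calibration is good to about 2 mm. A picture is of the moment at which its call begins: read the wrist's pose just before it. get_calibration takes no time and is no camera call; for the wrist camera it gives the pose at the moment of the call.
A pose or a line that the arm cannot do raises manip.Unreachable and nothing moves.
- manip.sign_off(): hands the job in, once; it reports no verdict.
Trained networks look in the newest picture that a camera, given by its name, has taken for a name from the list of things; names that differ only in an ending like _2 or _b are one class to them, and where a whole thing is asked for, a point or a joint stands for the part that bears it (a point fixed in the world has none). Each returns a list of dicts, best first, with "confidence" (0 to 1); they miss things now and then, are a little off and sometimes report something else, mostly with a low value. They report only what shows in the picture. A call takes as long as a camera call. They do not tell look-alikes from the thing itself.
- manip.look_for(camera, name): "at" ([x, y, z] in m, in world coordinates, good to about 4 mm: the middle of the surface that is visible of it).
Readings, each from a call of its own:
- manip.current_time(): time.
- manip.current_qpos(): joint angles.
- manip.current_joint_vel(): joint speeds.
- manip.current_joint_torque(): joint torques, N m.
- manip.current_ee_pos(): TCP position.
- manip.current_tcp_rot(): TCP orientation.
- manip.current_force(): force on the tool from outside, world axes, zero at the start.
- manip.current_ft_torque(): the same for the moment, N m.
- manip.current_grip_width(): opening from 0.0 (shut) to 1.0 (fully open).
Only numpy, scipy, OpenCV 4.12 (cv2) and the standard library are available. Lean on these libraries where they do the work, as an engineer would, in place of code of your own. Each camera call takes 0.05 s, during which the arm holds its last target.

## Working session

There is one attempt and no reset: what is moved stays moved. The work goes in short steps, each a Python script; the robot and the scene stay as the last script left them, time stands still between calls to the robot, and variables do not carry over. Pictures are saved under pics/ and viewed, and the job is handed in when it is done.

```bash
mkdir -p pics; ls; python3 - <<'E'
from bench import manip
import cv2,numpy as np
for n in ["scene","side","wrist"]:
    p,d=manip.grab_frame(n); cv2.imwrite(f"pics/{n}0.png",p[:,:,::-1]); np.savez(f"{n}0.npz",p=p,d=d,**manip.get_calibration(n))
    for k in ["shim","scope","short_foot","press_screw","tub","driver","bottle","ringgauge"]:
        print(n,k,[(np.round(r["at"],3),round(r["confidence"],2)) for r in manip.look_for(n,k)][:4])
print(manip.current_time())
E
```

```text
pics
scene shim [(array([ 0.674, -0.204,  0.013]), 0.72), (array([ 0.533, -0.128,  0.012]), 0.69), (array([ 0.397, -0.163,  0.008]), 0.59)]
scene scope [(array([0.486, 0.114, 0.056]), 0.89)]
scene short_foot [(array([0.487, 0.115, 0.058]), 0.79)]
scene press_screw [(array([0.486, 0.118, 0.062]), 0.73)]
scene tub [(array([ 0.411, -0.451,  0.057]), 0.58)]
scene driver [(array([ 0.626, -0.43 ,  0.022]), 0.59)]
scene bottle [(array([0.781, 0.021, 0.075]), 0.94)]
scene ringgauge [(array([0.703, 0.191, 0.019]), 0.62)]
side shim [(array([ 0.528, -0.14 ,  0.01 ]), 0.89), (array([ 0.392, -0.174,  0.008]), 0.71), (array([ 0.665, -0.204,  0.011]), 0.7), (array([0.764, 0.014, 0.064]), 0.58)]
side scope [(array([0.462, 0.104, 0.055]), 0.78)]
side short_foot [(array([0.461, 0.102, 0.058]), 0.89)]
side press_screw [(array([0.464, 0.099, 0.058]), 0.63)]
side tub [(array([ 0.377, -0.472,  0.05 ]), 0.96)]
side driver [(array([ 0.611, -0.444,  0.021]), 0.78), (array([0.458, 0.106, 0.056]), 0.49)]
side bottle [(array([0.762, 0.012, 0.066]), 0.56), (array([0.465, 0.1  , 0.059]), 0.32)]
side ringgauge [(array([0.705, 0.184, 0.013]), 0.76)]
wrist shim [(array([ 0.66 , -0.199,  0.007]), 0.83), (array([ 0.416, -0.186,  0.014]), 0.82), (array([ 0.533, -0.124,  0.013]), 0.57)]
wrist scope [(array([0.486, 0.104, 0.054]), 0.7)]
wrist short_foot [(array([0.492, 0.103, 0.052]), 0.66)]
wrist press_screw [(array([0.488, 0.106, 0.055]), 0.57)]
wrist tub [(array([0.49 , 0.108, 0.054]), 0.6)]
wrist driver [(array([0.754, 0.035, 0.088]), 0.58)]
wrist bottle [(array([0.754, 0.037, 0.092]), 0.78)]
wrist ringgauge [(array([0.703, 0.181, 0.015]), 0.78)]
1.35
```

View pics/scene0.png

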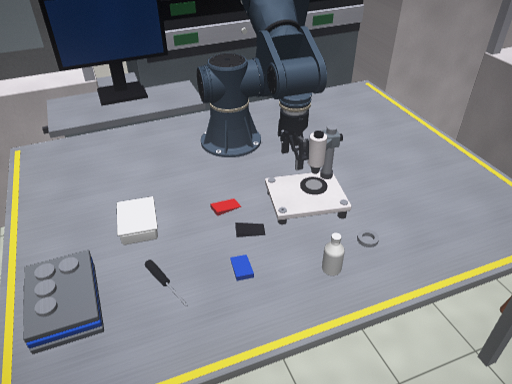

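View pics/side0.png

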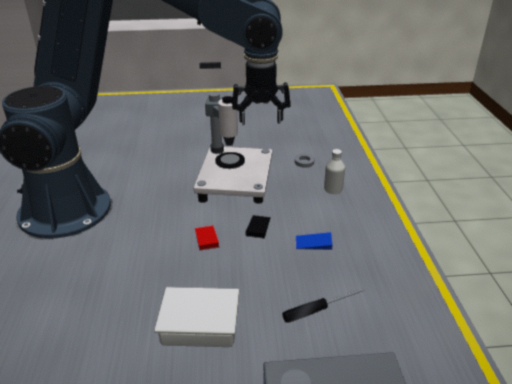

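View pics/wrist0.png

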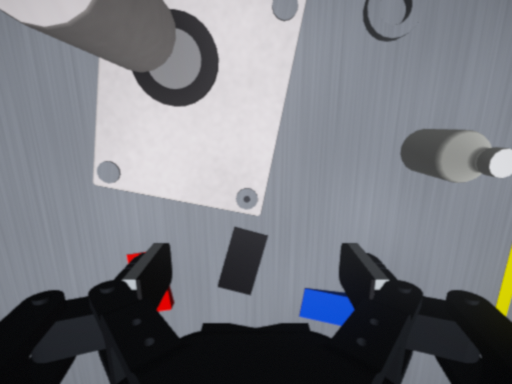

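The wrist image shows the black shim at about (243,261). The press screw, which has a dark socket, is at (247,198), the plate's bottom-right corner at (260,215), and the red and blue look-alikes at (150,280) and (325,305). Next I'll measure precisely.

```bash
cat > h.py <<'E'
import numpy as np,cv2
def ray(uv,z,K,R,t):
    uv=np.atleast_2d(np.asarray(uv,float)); c=-R.T@t
    d=np.c_[uv,np.ones(len(uv))]@np.linalg.inv(K).T@R
    z=np.broadcast_to(z,(len(uv),))
    return c+d*((z-c[2])/d[:,2])[:,None]
def cloud(d,K,R,t):
    v,u=np.mgrid[:d.shape[0],:d.shape[1]]
    P=np.stack([(u-K[0,2])/K[0,0]*d,(v-K[1,2])/K[1,1]*d,d],-1)
    return (P-t)@R
E
python3 - <<'E'
from h import *
for n in ["wrist","scene","side"]:
    f=np.load(f"{n}0.npz");p,d,K,R,t=f["p"],f["d"],f["camera_matrix"],f["R"],f["t"]
    print(n,"cam",-R.T@t, "K",K[0,0])
    W=cloud(d,K,R,t)
    g=p.max(2)
    m=((g<70)&(d>0)&(W[...,2]<0.03)&(W[...,0]>.42)&(W[...,0]<.62)&(W[...,1]>-.22)&(W[...,1]<-.03)).astype(np.uint8)
    k,l,s,c=cv2.connectedComponentsWithStats(m)
    for i in range(1,k):
        if s[i,4]>100:
            ys,xs=np.where(l==i); P=W[l==i]
            # world fit by min area rect of top-surface points
            r=cv2.minAreaRect(P[:,:2].astype(np.float32)*1000)
            A=np.c_[P[:,:2],np.ones(len(P))]; co=np.linalg.lstsq(A,P[:,2],rcond=None)[0]
            bx=cv2.boxPoints(cv2.minAreaRect(np.c_[xs,ys].astype(np.float32)))
            print("shim",s[i],np.round(r[0],1),np.round(r[1],1),round(r[2],1),"grad",co[:2],np.arctan2(-co[1],-co[0]),"meanz",P[:,2].mean(), bx.round(1).tolist())
    # plate
    m=((W[...,2]>.05)&(W[...,2]<.064)&(d>0)&(W[...,0]>.3)&(W[...,0]<.62)&(W[...,1]>-.05)).astype(np.uint8)
    m=cv2.morphologyEx(m,cv2.MORPH_OPEN,np.ones((5,5)))
    P=W[m>0]; r=cv2.minAreaRect(P[:,:2].astype(np.float32)*1000); print("plate",np.round(r[0],1),np.round(r[1],1),round(r[2],2),np.round(cv2.boxPoints(r),1).tolist())
    if n=="wrist":
        print("screws",ray([[108,172],[247,198],[285,8]],.06,K,R,t).round(4))
        print("bench z",np.median(W[220:300,180:210,2]))
E
```

```text
wrist cam [0.55083124 0.06547718 0.37513442] K 279.92864783533844
shim [ 219  228   48   66 2017] [ 532.1 -123.3] [89.6 47.9] 73.7 grad [-0.04723301 -0.15942114] 1.2827575052185793 meanz 0.010570147260714945 [[217.60000610351562, 285.79998779296875], [234.5, 226.60000610351562], [266.5, 235.6999969482422], [249.60000610351562, 294.8999938964844]]
plate [481.4  90.9] [229.9 199.5] 78.76 [[361.1000061035156, -2.5], [556.7999877929688, -41.400001525878906], [601.7000122070312, 184.1999969482422], [406.0, 223.10000610351562]]
screws [[ 0.3838  0.0135  0.06  ]
 [ 0.5413 -0.0169  0.06  ]
 [ 0.5801  0.1762  0.06  ]]
bench z 0.0011805856867109282
scene cam [ 1.46945431 -0.47657191  0.94253595] K 435.40351491949934
shim [236 223  29  14 332] [ 532.9 -125.4] [87.8 51.9] 74.0 grad [-0.10475785 -0.11942667] 0.8507369442027282 meanz 0.010975918739711104 [[236.0, 223.0], [264.0, 223.0], [264.0, 236.0], [236.0, 236.0]]
plate [480.7  93.6] [240.1 208. ] 78.66 [[355.1000061035156, -3.5999999046325684], [559.0, -44.5], [606.2000122070312, 190.89999389648438], [402.29998779296875, 231.8000030517578]]
side cam [ 0.44690138 -1.14972622  0.81701133] K 491.8832727550149
shim [246 216  24  22 405] [ 529.8 -124.6] [94.9 50.2] 74.5 grad [-0.03509221 -0.09099094] 1.2027066648078937 meanz 0.008938207234083425 [[245.3000030517578, 235.1999969482422], [248.3000030517578, 214.0], [269.6000061035156, 217.10000610351562], [266.5, 238.1999969482422]]
plate [451.2 844.9] [ 241.1 1778.6] 2.26 [[295.6000061035156, 1728.699951171875], [365.8999938964844, -48.5], [606.7999877929688, -38.900001525878906], [536.5, 1738.300048828125]]
```

```bash
cat >> h.py <<'E'
def down(phi,ref=None):
    # tool x down, tool y perpendicular to heading phi
    y=np.array([-np.sin(phi),np.cos(phi),0]); x=np.array([0,0,-1.])
    if ref is not None and ref[:,1]@y<0: y=-y
    return np.column_stack([x,y,np.cross(x,y)])
def u(phi): return np.array([np.cos(phi),np.sin(phi),0])
E
python3 - <<'E'
from h import *
from bench import manip as m
R0=m.current_tcp_rot(); print(R0.round(2))
phi=np.deg2rad(74); C=np.array([.532,-.124,0]); H=C-.045*u(phi)
Rt=down(phi,R0)
P=H-.030*u(phi)
print(H,P,m.inverse_kinematics(P+[0,0,.006],Rt))
m.set_gripper(0.25)
print(m.current_grip_width())
m.move_ptp(P+[0,0,.10],Rt); m.move_l(P+[0,0,.006],max_speed=.1)
print(m.current_ee_pos(),m.current_force(),m.current_time())
for n in ["wrist","side","scene"]:
    p,d=m.grab_frame(n); cv2.imwrite(f"pics/{n}1.png",p[:,:,::-1])
E
```

```text
[[ 0.  1. -0.]
 [-0. -0. -1.]
 [-1.  0.  0.]]
[ 0.51959632 -0.16725678  0.        ] [ 0.5113272  -0.19609463  0.        ] [-4.51215217e-01  6.76047834e-01  1.79341448e+00 -4.44089210e-16
  6.72130340e-01 -1.71962536e-01]
0.24847197266831514
[ 0.51170331 -0.19623945  0.00656311] [-0.56012055 -0.63783097  0.74279523] 4.0167
```

View pics/side1.png

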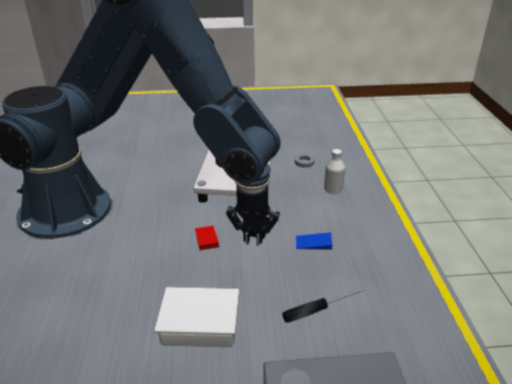

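View pics/wrist1.png

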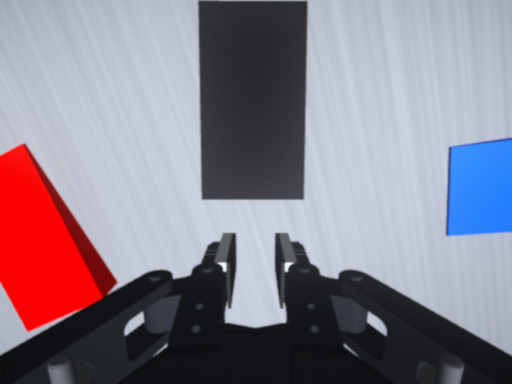

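The wrist view shows the gripper centred on the shim's heel edge (row 198, columns 202–304) and square to it. I'll push now, turning slightly toward the foot.

```bash
python3 - <<'E'
from h import *
from bench import manip as m
R0=m.current_tcp_rot()
F=np.array([.541,-.0175,0]); phi=np.deg2rad(80)
p=m.current_ee_pos(); 
m.move_l(np.array([*(p+.018*u(np.deg2rad(74)))[:2],.006]),max_speed=.04)
T=F-(.074+.011)*u(phi); T[2]=.006
m.move_l(T,attitude=down(phi,R0),max_speed=.05)
print(m.current_ee_pos(),m.current_force(),m.current_time())
for n in ["wrist","side","scene"]:
    p,d=m.grab_frame(n); cv2.imwrite(f"pics/{n}2.png",p[:,:,::-1]); np.savez(f"{n}2.npz",p=p,d=d,**m.get_calibration(n))
E
```

```text
[ 0.52620086 -0.10138026  0.00598596] [-1.19780469 -0.05168881  0.17998234] 6.4833
```

View pics/wrist2.png

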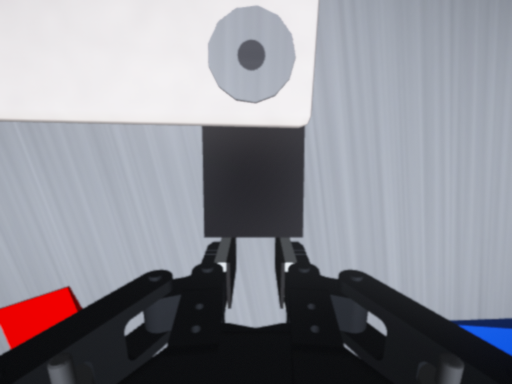

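View pics/side2.png

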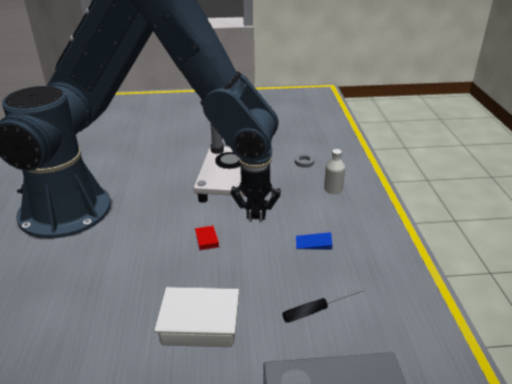

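The shim is in contact with the fingers and square to them. Its centre is at column 253 and the screw is at column 252, so it is on line. Next is the force-guarded insertion.

```bash
python3 - <<'E'
from h import *
from bench import manip as m
F=np.array([.541,-.0175,0]); phi=np.deg2rad(80); d=u(phi)
s=.085
def f(): return -np.mean([m.current_force() for _ in range(3)],0)@d
T=F-.078*d; T[2]=.006
m.move_l(T,max_speed=.03); s=.078; m.dwell(.1); print("base",f())
while s>.050:
    s-=.001; T=F-s*d; T[2]=.006
    m.move_l(T,max_speed=.015); m.dwell(.05)
    ff=f(); e=m.current_ee_pos(); print(round(s,3),round(ff,2),round((F-e)@d,4))
    if ff>9: break
print(m.current_force(),m.current_time())
for n in ["wrist","side","scene"]:
    p,dd=m.grab_frame(n); cv2.imwrite(f"pics/{n}3.png",p[:,:,::-1]); np.savez(f"{n}3.npz",p=p,d=dd,**m.get_calibration(n))
E
```

```text
base -0.11441460584513466
0.077 0.45 0.077
0.076 0.65 0.076
0.075 -0.43 0.075
0.074 0.4 0.074
0.073 0.42 0.073
0.072 -0.6 0.072
0.071 2.27 0.0711
0.07 5.22 0.0703
0.069 8.44 0.0697
0.068 12.61 0.0691
[ -1.52102241 -12.53229489  -0.88372396] 10.1167
```

View pics/wrist3.png

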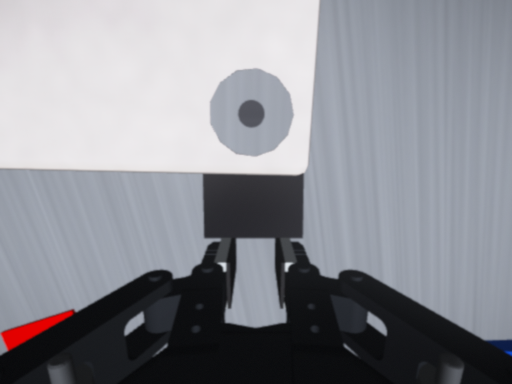

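Push force reached 12.6 N with the heel about 58 mm from the foot, so the shim is snug and still centred (columns 204–303, screw at 251). Next I'll retreat and re-measure the screw.

```bash
python3 - <<'E'
from h import *
from bench import manip as m
f=np.load("wrist3.npz"); S=ray([[251,113]],.06,f["camera_matrix"],f["R"],f["t"])[0]; print("screw",S)
d=u(np.deg2rad(80)); p=m.current_ee_pos()
q=p-.025*d; q[2]=.006
m.move_l(q,max_speed=.05); print("retreat F",m.current_force())
m.move_l(q+[0,0,.16],max_speed=.15)
m.set_gripper(0.0)
p,dd=m.grab_frame("wrist"); cv2.imwrite("pics/wrist4.png",p[:,:,::-1]); np.savez("wrist4.npz",p=p,d=dd,**m.get_calibration("wrist"))
print(m.current_grip_width(),m.current_time(),m.current_force())
E
```

```text
screw [ 0.54074898 -0.01747834  0.06      ]
retreat F [0.19927031 0.06092881 0.34155243]
-0.0016397339709029388 12.55 [ 0.41413701 -0.53208443 -0.96980773]
```

View pics/wrist4.png

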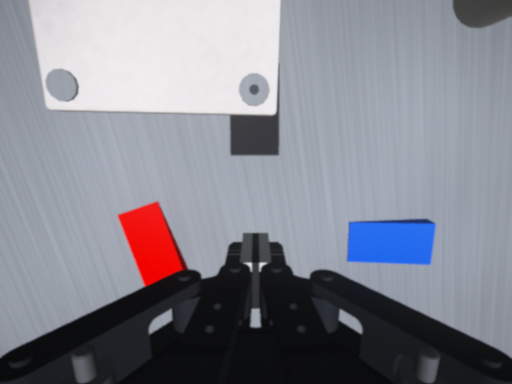

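The shim stayed in place after the retreat: its heel is visible at (255,155), under the screw at (254,89). Now I'll press.

```bash
python3 - <<'E'
from h import *
from bench import manip as m
x,y=.5407,-.0175
m.move_l([x,y,.12],max_speed=.12); m.move_l([x,y,.068],max_speed=.06)
m.dwell(.2); b=np.mean([m.current_force()[2] for _ in range(5)]); print("base",b)
z=.068
while z>.045:
    z-=.0007
    m.move_l([x,y,z],max_speed=.01); m.dwell(.06)
    f=np.mean([m.current_force()[2] for _ in range(5)])-b; print(round(z,4),round(f,2),m.current_ee_pos()[2].round(4))
    if f>10: break
m.dwell(.7)
print(m.current_force(),m.current_ee_pos(),m.current_time())
for n in ["wrist","side","scene"]:
    p,dd=m.grab_frame(n); cv2.imwrite(f"pics/{n}5.png",p[:,:,::-1]); np.savez(f"{n}5.npz",p=p,d=dd,**m.get_calibration(n))
a=None
for n in ["wrist0","wrist4","wrist5"]:
    f=np.load(n+".npz");W=cloud(f["d"],f["camera_matrix"],f["R"],f["t"]);p=f["p"]
    k=(W[...,2]>.045)&(W[...,2]<.0585)&(p.min(2)>185)&(W[...,0]<.6)
    P=W[k]; co=np.linalg.lstsq(np.c_[P[:,:2],np.ones(len(P))],P[:,2],rcond=None)[0]; print(n,len(P),"tilt",co[:2].round(4))
E
```

```text
base -0.13992385968762808
0.0673 0.89 0.0673
0.0666 -0.41 0.0666
0.0659 0.64 0.0659
0.0652 1.12 0.0652
0.0645 0.01 0.0645
0.0638 0.03 0.0638
0.0631 0.83 0.0631
0.0624 -0.35 0.0624
0.0617 0.66 0.0617
0.061 -0.54 0.061
0.0603 -0.95 0.0603
0.0596 5.5 0.0601
0.0589 14.49 0.06
[-5.96869565  0.34172576 14.37099923] [ 0.54083805 -0.01753684  0.05997231] 19.5
wrist0 25122 tilt [-0.0004  0.0007]
wrist4 23580 tilt [0.0002 0.002 ]
wrist5 65101 tilt [-0.0006  0.0008]
```

View pics/wrist5.png

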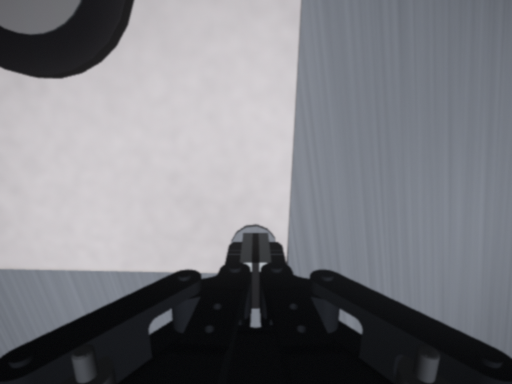

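View pics/side5.png

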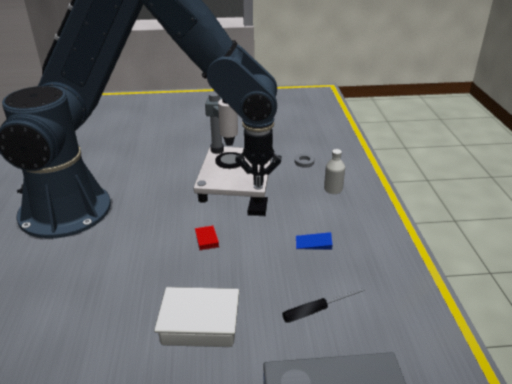

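Level to within 0.001 rad at 14 N. I'll ease back toward 10 N, check that it's steady, and hand in.

```bash
python3 - <<'E'
from h import *
from bench import manip as m
m.move_l([.5407,-.0175,.0592],max_speed=.01); m.dwell(.5)
F=[]
for _ in range(4): F.append(m.current_force()); m.dwell(.15)
print(np.array(F).round(1),m.current_ee_pos(),m.current_joint_vel().round(4),m.current_time())
if 8<np.mean(F,0)[2]<20: m.sign_off(); print("signed")
E
```

```text
[[-4.1 -0.1 11.3]
 [-3.1  0.2 11.8]
 [-4.9  0.4 11. ]
 [-3.4  0.2 11.1]] [ 0.5408489  -0.01751477  0.06002083] [ 0.0013 -0.0018  0.0007  0.0009 -0.001   0.0003] 21.0
the job is handed in; nothing more can be done
signed
```

I pushed the black shim, thin end first, under the short foot with two fingertips on its thick end, and it is snug. I then pressed on the screw head above that foot and handed the job in at 21 s, still pressing; no verdict is reported.

- **Insertion:** the push force rose steeply from 2 N to 12.6 N over the last 3–4 mm, with the shim's thick end about 58 mm from the foot's centre. In the wrist picture the shim's centre line was within a few mm of the screw. It went in about 1–2° off square to the base, and it stayed in place when the fingers withdrew.
- **Pressing:** the fingertip held a steady 11 N or so at the screw position I measured, with no visible sinking. At 14 N, just before I eased off, the base plate was level within about 0.001 rad in the depth image.
- **Other things on the bench:** the last side picture shows nothing else moved, though I did not re-measure the other things' positions.
- **Side force:** one reading was not ideal. About 4 N of sideways force stayed on the fingertip while pressing, but nothing slid.

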